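# Snap the sprung guard bar into the jar rack

## Robot

A 6-joint arm with a two-finger parallel gripper is mounted at the origin on the work surface. World frame = base frame: x ahead of the robot, y to its left, z up, the work surface at z = 0. Lengths are in mm, angles in degrees, forces in N, time in s.
With the tool pointing down it reaches from about 250 to 800 mm from the base axis. Payload 3.9 kg.
Tool frame: the origin (TCP) lies on the mounting face of the last link; the fingertips stand 173 mm ahead of it and the grasp point (between the pads) lies 155 mm ahead of it; z points along the fingers, x is the direction in which the jaws open and shut, and the axes are right-handed (so a half turn about z gives the same grasp; the last joint's range is limited). The gripper opens to 85 mm and grips with 20 to 120 N. Pads are 22 mm wide; open, the fingers measure 114 mm over their backs; the gripper's body (76 mm by 85 mm) begins 54 mm behind the grasp point. The pads swing forward as they close: fully open they stand 13 mm farther back than shut.
Start: joints at [-73.167, 14.897, -7.913, 67.191, 0, 90], TCP at [152.031, -502.496, 404.704] pointing down, gripper open.
Joint ranges: [-159.42, 159.42], [-47.68, 98.78], [-73.54, 78.23], [-108.79, 121.32], [-90, 84.71], [-180, 180]. Speed limits (degrees/s): [147.25, 147.25, 180, 180, 180, 180].

## Interface

Orientations are given as a 3x3 rotation matrix whose columns are the frame's x, y, z axes.
In Python, from bench import sensors, optics, arm gives the robot as it stands.
- The arm moves only by the tool apply_moves, never from a script. Its argument "plan" is a list of rows, each an object with "delta_pos": the shift along the tool's x, y, z in m, a list of three; "twist": the turn, a rotation vector about the tool's x, y, z in rad, a list of three; "grip": the gripper command: -1 is fully open, 1 is shut, values between are in proportion. A call has 1 to 20 rows; each row is the pose to reach, as a shift and turn from the pose commanded when the call began, along the tool's axes at that moment; what a row does not reach only later rows make up. A row lasts 1/10 s, in which the tool goes at most 50 mm and 8.59 degrees, less where a joint would pass 70% of its speed; a pose out of reach is approached as far as the arm can. A call with a gripper value outside its range is refused whole. The fingers move at their own pace and stop on an object; the grip force is fixed at half the most. Time passes only in rows, so rows that repeat a pose let the fingers close. It gives the time, the measured TCP pose, the force and the opening at its end, in the units of the state.
- sensors.state(): the state, without advancing time (a new reading comes with each control period).
- optics.get_image(name): name is "side" or "top"; returns a dict with "pixels" (384x512x3 uint8, red, green, blue), "intrinsics" (3x3 intrinsics, pixels), "view" (4x4, takes a point from world to camera coordinates). Camera axes: x right, y down, z forward; pixel columns grow to the right and rows downward; lengths in mm; the calibration is good to about 2 mm. A picture is of the moment at which its call begins. There is no depth.
- arm.hand_in(): hands the job in, once; it reports no verdict.
The state is a dict: "t": time; "q": joint angles; "joint_vel": joint speeds; "joint_torque": joint torques, N m; "eef_pos": TCP position; "ee_rot": TCP orientation; "wrist_force": force on the tool from outside, world axes, zero at the start; "torque": the same for the moment, N m; "gripper_width": finger opening in mm.
Only numpy, scipy, OpenCV 4.12 (cv2) and the standard library are available. Lean on these libraries where they do the work, as an engineer would, in place of code of your own. Each camera call takes 0.05 s, during which the arm holds its last target. There are 200 camera calls.

## Task

Fit the loose sprung guard bar across the jar rack so the jar cannot walk out in a tremor: press its sprung brass pin against the tall end panel to shorten the bar, bring it down between the two panels, and let both pins spring fully into the recesses, brass pin in the tall panel and black pin in the low one. Push gently, never forcing the bar against the rack with more than about 25 N, let go of the bar, and leave the jar, pepper grinder and scoop as they stand.

Things in the scene. Friction and masses are not known exactly. Their poses are not given: they have to be found in the camera images.
- rack: Wooden jar rack fixed to the shelf, open at front and back. Origin: centre of its underside; +y to the tall end panel, +x to the side where the bar belongs. Base 174 (x) x 244 (y) x 14 mm. Two end panels 18 mm thick, 170 mm deep in x, flat inner faces 200 mm apart (y = +-100). Their height is adjustable and differs each time: tall one (+y) 130 to 154 mm above the shelf, low one (-y) 80 to 104.
- tall_foot (a point): Foot of the tall panel's inner face, at rack (55, 100, 14) mm, right below its recess: blind, 15 mm square, 8 mm deep to +y, sharp-edged, brass rim, centre 70 mm below the panel's top, so 60 to 84 mm above the shelf (not measured: feel for it). A black line on the top edge stands above it. The face is smooth: a pin pressed on it slides, and snaps in when level.
- low_foot (a point): Foot of the low panel's inner face, at rack (55, -100, 14) mm, right below its recess: the same recess, 8 mm deep to -y, centre 20 mm below this panel's top, always level with the other recess.
- bar: Loose guard bar, 0.12 to 0.2 kg, lying flat: square aluminium tube 20 x 20 mm, 176 mm long along its y; flat-ended round 10 mm pins on its axis at both ends. Origin: centre of the tube's underside, z up; pin axis 10 mm above it. Length over both pins 222 mm free, 216 mm seated in the rack; to pass between the panels under 200 mm (brass pin in by over 22 mm).
- bar_sprung_tip (a point): End of the brass sprung pin, at the bar's +y end (red collar), 118 mm from the bar's middle when free; moves with the pin. It sticks out 30 mm and goes in up to 28 mm, then is solid. Spring: 1.4 N at first plus 0.28 N per mm (7.6 N at 22 mm, 9.2 N at 28 mm); no latch, no friction of its own.
- bar_fixed_tip (a point): End of the rigid black pin at the bar's -y end, 104 mm from the bar's middle, 16 mm out of the tube.
- jar: Bystander: empty glass jar with aluminium screw lid, 60 mm in diameter, 95 mm high, standing on the rack's base board between the panels, at the -x side. Origin: centre of its underside.
- turntable: Bystander: clear acrylic turntable fixed to the shelf, 160 mm in diameter, 20 mm high. Origin: centre of its underside.
- grinder: Bystander: wooden pepper grinder, 58 mm in diameter, 152 mm high, standing on the turntable. Origin: centre of its underside.
- scoop: Bystander: green plastic scoop lying on the shelf, 145 mm long along its x, 45 mm wide, 28 mm high. Origin: about its middle, on the underside; bowl to +x.
Not all that is in view belongs to the job. Of the things that look like the bar, take the one that is nearest to the robot's base at the start.

How it is judged (in metres and radians):
On the way:
1. the bar is shortened against the rack: pins less than 212 mm apart over their tips, off the shelf (distance between bar_sprung_tip and bar_fixed_tip below 0.212 m and contact force between bar and rack above 1 N and height (world z) of bar above 0.03 m), for 0.1 s.
At the end, for the whole second after the job is handed in: Brass pin at least 5 mm deep in the tall panel's recess and black pin at least 5 mm in the low one's, tips within 4 mm sideways of the recess line and 56 to 88 mm above the shelf; bar at rest and let go; jar and grinder upright (0.2 rad) and within 15 mm, scoop within 20 mm, of where they stood (x of bar_sprung_tip in the frame of rack between 0.051 and 0.059 m and z of bar_sprung_tip in the frame of rack between 0.056 and 0.088 m and y of bar_sprung_tip in the frame of rack above 0.105 m and x of bar_fixed_tip in the frame of rack between 0.051 and 0.059 m and z of bar_fixed_tip in the frame of rack between 0.056 and 0.088 m and y of bar_fixed_tip in the frame of rack below -0.105 m and linear speed of bar below 0.01 m/s and angular speed of bar below 0.1 rad/s and contact force between bar and the fingers below 0.05 N and distance of each of jar, grinder from where it was at the start of the episode below 0.015 m and angle between each of jar, grinder's own z axis and vertical below 0.2 rad and distance of scoop from where it was at the start of the episode below 0.02 m); the robot touches nothing.
It fails at once if the bar is forced against the rack with more than 25 N (contact force between bar and rack above 25 N).
It fails at once if the jar or the grinder is pushed over 15 mm or tipped, or the scoop pushed over 20 mm (not (distance of jar from where it was at the start of the episode below 0.015 m) or not (angle between jar's own z axis and vertical below 0.2 rad) or not (distance of grinder from where it was at the start of the episode below 0.015 m) or not (angle between grinder's own z axis and vertical below 0.2 rad) or not (distance of scoop from where it was at the start of the episode below 0.02 m)).
It also fails if it takes over 67 s, if anything falls off the work surface, if the arm or the gripper's body presses on something with over 40 N, if the wrist force passes 120 N, or if a joint passes its speed limit or range.

## Working session

There is one attempt and no reset: what is moved stays moved. The work goes in short steps, Python scripts to look and compute and a tool call to move; the robot and the scene stay as the last step left them, time stands still between calls to the robot, and variables do not carry over. Pictures are saved under pics/ and viewed, about 8 in all and at most 12, crops included, and the job is handed in when it is done.

Besides the shell and the picture viewer there is one more tool, called after "Call:" by a JSON object that holds its "op" and its "data". apply_moves: Moves the arm, as the interface text tells. Its arguments: {"type":"object","properties":{"plan":{"type":"array","items":{"type":"object","properties":{"delta_pos":{"type":"array","items":{"type":"number"}},"twist":{"type":"array","items":{"type":"number"}},"grip":{"type":"number"}}}}},"required":["plan"]}

```bash
mkdir -p pics; ls; python3 - <<'E'
from bench import sensors, optics, arm
import cv2,numpy as np
np.set_printoptions(precision=2,suppress=True)
for n in("top","side"):
    d=optics.get_image(n); cv2.imwrite(f"pics/{n}0.png",d["pixels"][:,:,::-1])
    print(n,d["intrinsics"],d["view"])
print(sensors.state())
E
```

```text
pics
top [[363.86   0.   254.47]
 [  0.   363.86 198.13]
 [  0.     0.     1.  ]] [[  0.    -1.    -0.    64.52]
 [ -0.99  -0.    -0.13 601.94]
 [  0.13   0.    -0.99 867.14]
 [  0.     0.     0.     1.  ]]
side [[434.4    0.   255.52]
 [  0.   434.4  190.18]
 [  0.     0.     1.  ]] [[  -0.99   -0.14    0.01  582.93]
 [  -0.11    0.72   -0.68   55.11]
 [   0.08   -0.68   -0.73 1106.42]
 [   0.      0.      0.      1.  ]]
{'t': 0.1, 'q': array([-73.17,  14.93,  -7.98,  67.19,  -0.  ,  90.  ]), 'joint_vel': array([-0.03, -0.09,  0.23,  0.04,  0.02,  0.01]), 'joint_torque': array([  0.  , -40.65,  25.45,   0.01,  -0.  ,  -0.  ]), 'eef_pos': array([ 151.92, -502.22,  403.93]), 'ee_rot': array([[ 0.29, -0.96, -0.  ],
       [-0.96, -0.29,  0.  ],
       [-0.  ,  0.  , -1.  ]]), 'wrist_force': array([ 0.76, -0.16, -0.01]), 'torque': array([ 0.  ,  0.02, -0.04]), 'gripper_width': 85.38535788312728}
```

View pics/top0.png

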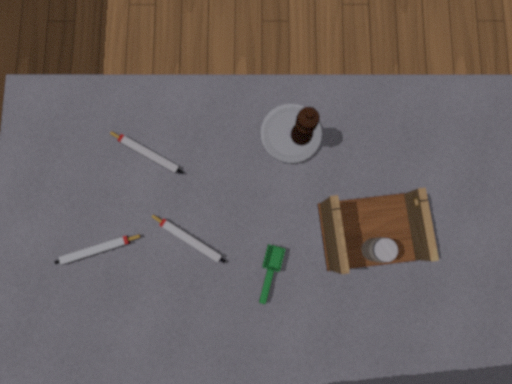

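View pics/side0.png

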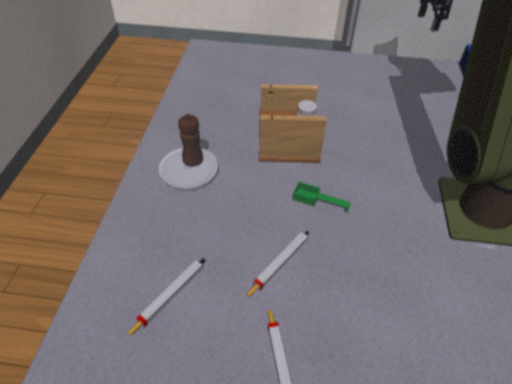

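The top view shows the rack's tall panel on the left at about (340,235) and the low panel on the right at (427,225). The jar is at (385,250), and the scoop is at (272,272). The nearest bar runs from its brass tip at (155,217) to its black tip at (226,262). In the side view a recess is visible on the low panel near (270,93). I'll enlarge both rack areas to measure them.

```bash
cat > h.py <<'E'
import cv2,numpy as np
from bench import sensors, optics, arm
np.set_printoptions(precision=1,suppress=True)
def ray(d,p):
    V=d["view"];R=V[:3,:3];c=-R.T@V[:3,3]
    r=R.T@np.linalg.solve(d["intrinsics"],[p[0],p[1],1.]);return c,r/np.linalg.norm(r)
def onz(d,p,z):
    c,r=ray(d,p);return c+r*(z-c[2])/r[2]
def tri(d1,p1,d2,p2):
    c1,r1=ray(d1,p1);c2,r2=ray(d2,p2)
    t=np.linalg.lstsq(np.c_[r1,-r2],c2-c1,rcond=None)[0]
    a,b=c1+t[0]*r1,c2+t[1]*r2;return (a+b)/2,np.linalg.norm(a-b)
def proj(d,P):
    q=d["view"][:3,:3]@np.asarray(P,float)+d["view"][:3,3];q=d["intrinsics"]@q;return q[:2]/q[2]
def crop(d,x,y,w,h,s,f):
    im=d["pixels"][y:y+h,x:x+w,::-1];im=cv2.resize(im,None,fx=s,fy=s,interpolation=cv2.INTER_CUBIC)
    for k in range(0,w,10):cv2.putText(im,str(x+k),(k*s,8),0,.3,(255,255,0),1);cv2.line(im,(k*s,8),(k*s,14),(255,255,0))
    for k in range(10,h,10):cv2.putText(im,str(y+k),(0,k*s+4),0,.3,(255,255,0),1)
    im=np.clip(im*1.3,0,255).astype(np.uint8); return im
E
python3 - <<'E'
from h import *
t=optics.get_image("top");s=optics.get_image("side")
a=crop(t,312,180,132,100,6,0);cv2.imwrite("pics/c1.png",a)
b=crop(s,250,75,85,95,6,0);cv2.imwrite("pics/c2.png",b)
for n,d in(("top",t),("side",s)):
    h=cv2.cvtColor(d["pixels"],cv2.COLOR_RGB2HSV)
    red=cv2.inRange(h,(0,150,90),(8,255,255))|cv2.inRange(h,(172,150,90),(180,255,255))
    _,_,st,ce=cv2.connectedComponentsWithStats(red);print(n,"red",st[1:,4],ce[1:])
    w=cv2.inRange(h,(0,0,150),(180,40,255))
    _,_,st,ce=cv2.connectedComponentsWithStats(w);k=[i for i in range(1,len(st)) if st[i,4]>120];print("white",st[k],ce[k])
E
```

```text
top red [11 11 19] [[119.7 137. ]
 [162.  221.5]
 [125.8 239.6]]
white [[122 138  53  32 218]
 [164 223  55  37 324]
 [ 60 239  64  24 366]] [[147.6 153.1]
 [190.6 240.6]
 [ 91.2 250. ]]
side red [33 49 35] [[258.2 282.5]
 [141.5 319.7]
 [272.5 324.1]]
white [[ 111    0  229   40 6914]
 [ 299  100   18   12  154]
 [ 158  148   60   40 1491]
 [ 257  232   50   50  529]
 [ 141  260   60   59  642]
 [ 270  327   21   57  559]] [[235.5  15.2]
 [307.4 105.4]
 [186.1 169.6]
 [281.3 257. ]
 [170.4 289.1]
 [279.7 355.8]]
```

View pics/c1.png

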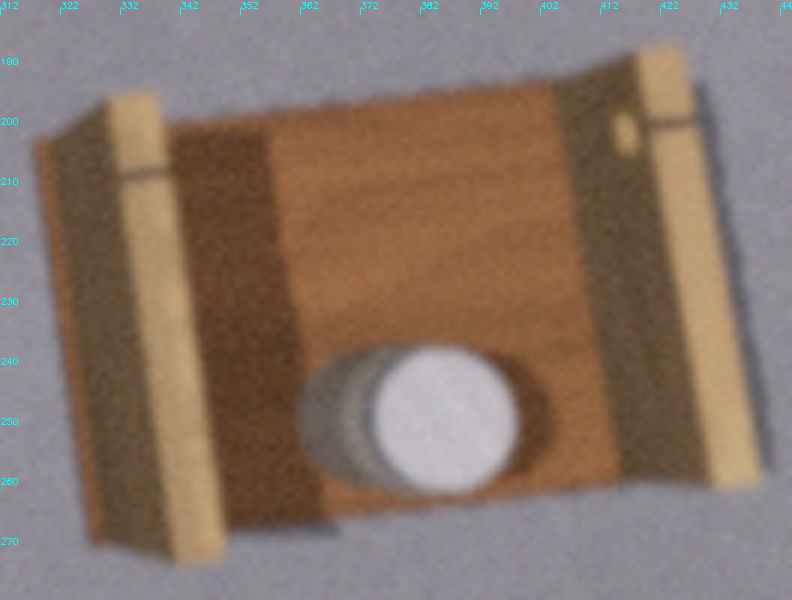

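View pics/c2.png

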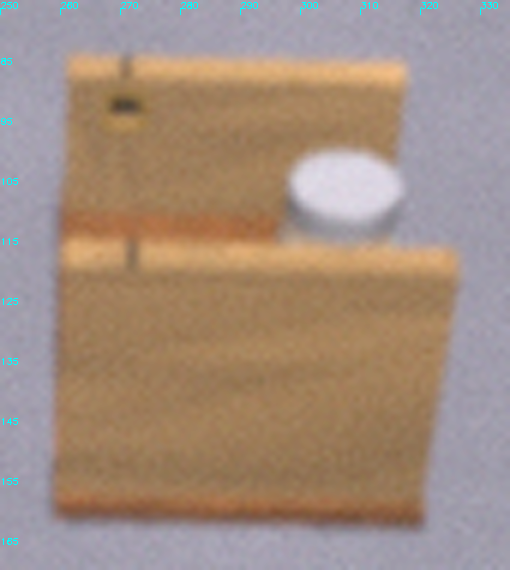

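```bash
cat > rack.py <<'E'
from h import *
T=lambda x,y:((x+.5)/6-.5+312,(y+.5)/6-.5+180)
S=lambda x,y:((x+.5)/6-.5+250,(y+.5)/6-.5+75)
t=optics.get_image("top");s=optics.get_image("side")
for n,a,b in [("tall line in",(170,172),(133,240)),("tall line out",(121,178),(133,269)),
 ("tall in far",(158,92),(62,240)),("tall in near",(226,560),(458,250)),("tall out far",(108,97),(60,268)),("tall out near",(175,565),(458,277)),
 ("low line in",(648,125),(127,78)),("low line out",(694,122),(125,55)),("low in far",(636,52),(68,80)),("low in near",(712,488),(404,84)),
 ("low recess",(626,134),(125,108)),("lid",(444,418),(346,186))]:
    p,e=tri(t,T(*a),s,S(*b));print(n,p,"res %.1f"%e)
# bar: collar (red) and tube white centre, both views
print("barcollar",tri(t,(162,221.5),s,(258.2,282.5)))
print("bartube",tri(t,(190.6,240.6),s,(281.3,257)))
print("z10:",onz(t,(162,221.5),15),onz(s,(258.2,282.5),15))
print("z15:",onz(t,(190.6,240.6),18),onz(s,(281.3,257),15))
E
python3 rack.py
```

```text
tall line in [ 565.2 -122.9  146.9] res 0.2
tall line out [ 563.2 -105.4  144.8] res 0.1
tall in far [ 595.4 -119.7  145.5] res 1.1
tall in near [ 425.7 -138.7  146.3] res 0.6
tall out far [ 593.8 -101.5  144.5] res 1.2
tall out near [ 424.5 -120.6  145.7] res 0.6
low line in [ 589.  -321.5   95.4] res 0.2
low line out [ 591.1 -338.7   97.2] res 1.9
low in far [ 618.5 -320.1   92. ] res 0.1
low in near [ 450.6 -337.    96.3] res 1.7
low recess [ 588.4 -320.3   78.4] res 1.3
lid [ 475.7 -232.8  106.7] res 0.7
barcollar (array([543.1, 299.4,  19. ]), np.float64(3.846931683612785))
bartube (array([497.7, 225.8,  17.7]), np.float64(1.430317258140942))
z10: [545.3 300.4  15. ] [541.4 297.1  15. ]
z15: [497.  225.8  18. ] [498.4 224.   15. ]
```

```bash
python3 - <<'E'
from h import *
for n,u0,v0,u1,v1,z in(("top",150,210,232,268,20),("side",240,225,312,300,12)):
    d=optics.get_image(n);h=cv2.cvtColor(d["pixels"],cv2.COLOR_RGB2HSV)[v0:v1,u0:u1].astype(int)
    H,Sx,V=h[...,0],h[...,1],h[...,2]
    bg=np.median(V)
    ms={"white":(V>145)&(Sx<60),"red":((H<8)|(H>172))&(Sx>120),"brass":(H>9)&(H<35)&(Sx>100),"black":V<65}
    ax=None
    for k,m in ms.items():
        y,x=np.nonzero(m)
        if len(x)==0: print(n,k,0);continue
        P=np.array([onz(d,(a+u0,b+v0),{"white":z}.get(k,10))[:2] for a,b in zip(x,y)])
        if k=="white":
            c=P.mean(0);w,e=np.linalg.eigh(np.cov(P.T));ax=e[:,1]*np.sign(e[1,1]);print(n,"axis deg(phi)",np.degrees(np.arctan2(-ax[0],ax[1])),c,bg)
        s=(P-c)@ax;o=(P-c)@[ax[1],-ax[0]];print(n,k,len(x),P.mean(0),"along",s.min(),s.max(),"off",o.min(),o.max(),o.mean())
E
```

```text
top axis deg(phi) -31.87721701035019 [497.  225.6] 116.0
top white 381 [497.  225.6] along -82.01059066489915 80.68947711259828 off -7.531313554632022 7.535508143314912 -1.064881632858313e-14
top red 19 [544.4 301.6] along 86.71301246797981 92.56025392388938 off -9.00661254805984 9.17937352214567 0.08007949655008875
top brass 26 [553.8 315. ] along 95.42122168478477 117.86226995933835 off -2.442772290206268 5.111254998757295 0.9759158343732116
top black 20 [448.7 145.1] along -100.31439083629391 -87.71851922178489 off -2.944697902767519 6.019471251829234 1.4596353744843789
side axis deg(phi) -31.995279553153704 [497.9 220.6] 136.0
side white 555 [497.9 220.6] along -87.47833239451826 79.15052856845668 off -10.489329604340853 45.2901368544052 1.2554201922276653e-13
side red 45 [541.1 295. ] along 80.51835300584568 93.42423804272082 off -14.99298153546966 9.228470082262607 -2.7445567486409264
side brass 55 [552.1 313.9] along 91.49679352715728 122.9784884600452 off -8.10095964305164 1.2947008240812592 -3.4770995143009022
side black 4 [445.6 141.7] along -96.66202415214222 -92.64351625796773 off -4.298146182001515 -0.7289394971376947 -2.5144226900674655
```

```bash
cat >> h.py <<'E'
def move(a,D,da=0):
    "tool-x angle a (deg), world shift D mm, yaw change deg -> delta_pos m, twist rad"
    a=np.radians(a);D=np.asarray(D,float)/1000
    print([round(float(v),5) for v in (D@[np.cos(a),np.sin(a),0],D@[np.sin(a),-np.cos(a),0],-D[2])],[0,0,round(float(-np.radians(da)),4)])
E
python3 - <<'E'
from h import *
move(-73.167,np.array([497.5,226.5,280])-[152.031,-502.496,404.704],41.167)
E
```

```text
[-0.59772, -0.54177, 0.1247] [0, 0, -0.7185]
```

Call:
{"op": "apply_moves", "data": {"plan": [{"delta_pos": [-0.5977,-0.5418,0.1247],"twist": [0,0,-0.7185],"grip": -1},{"delta_pos": [-0.5977,-0.5418,0.1247],"twist": [0,0,-0.7185],"grip": -1},{"delta_pos": [-0.5977,-0.5418,0.1247],"twist": [0,0,-0.7185],"grip": -1},{"delta_pos": [-0.5977,-0.5418,0.1247],"twist": [0,0,-0.7185],"grip": -1},{"delta_pos": [-0.5977,-0.5418,0.1247],"twist": [0,0,-0.7185],"grip": -1},{"delta_pos": [-0.5977,-0.5418,0.1247],"twist": [0,0,-0.7185],"grip": -1},{"delta_pos": [-0.5977,-0.5418,0.1247],"twist": [0,0,-0.7185],"grip": -1},{"delta_pos": [-0.5977,-0.5418,0.1247],"twist": [0,0,-0.7185],"grip": -1},{"delta_pos": [-0.5977,-0.5418,0.1247],"twist": [0,0,-0.7185],"grip": -1},{"delta_pos": [-0.5977,-0.5418,0.1247],"twist": [0,0,-0.7185],"grip": -1},{"delta_pos": [-0.5977,-0.5418,0.1247],"twist": [0,0,-0.7185],"grip": -1},{"delta_pos": [-0.5977,-0.5418,0.1247],"twist": [0,0,-0.7185],"grip": -1},{"delta_pos": [-0.5977,-0.5418,0.1247],"twist": [0,0,-0.7185],"grip": -1},{"delta_pos": [-0.5977,-0.5418,0.1247],"twist": [0,0,-0.7185],"grip": -1},{"delta_pos": [-0.5977,-0.5418,0.1247],"twist": [0,0,-0.7185],"grip": -1},{"delta_pos": [-0.5977,-0.5418,0.1247],"twist": [0,0,-0.7185],"grip": -1},{"delta_pos": [-0.5977,-0.5418,0.1247],"twist": [0,0,-0.7185],"grip": -1},{"delta_pos": [-0.5977,-0.5418,0.1247],"twist": [0,0,-0.7185],"grip": -1},{"delta_pos": [-0.5977,-0.5418,0.1247],"twist": [0,0,-0.7185],"grip": -1},{"delta_pos": [-0.5977,-0.5418,0.1247],"twist": [0,0,-0.7185],"grip": -1}]}}

```text
t: 2.4
eef_pos: [496.8, 225.1, 280.2]
ee_rot: [[0.847, -0.531, -0.001], [-0.531, -0.847, -0.001], [-0.0, 0.001, -1.0]]
wrist_force: [-0.9, -0.3, 0.1]
gripper_width: 85.5
```

Call:
{"op": "apply_moves", "data": {"plan": [{"delta_pos": [0,0,0.04],"twist": [0,0,0],"grip": -1},{"delta_pos": [0,0,0.08],"twist": [0,0,0],"grip": -1},{"delta_pos": [0,0,0.1],"twist": [0,0,0],"grip": -1},{"delta_pos": [0,0,0.104],"twist": [0,0,0],"grip": -1},{"delta_pos": [0,0,0.104],"twist": [0,0,0],"grip": -1},{"delta_pos": [0,0,0.104],"twist": [0,0,0],"grip": 1},{"delta_pos": [0,0,0.104],"twist": [0,0,0],"grip": 1},{"delta_pos": [0,0,0.104],"twist": [0,0,0],"grip": 1},{"delta_pos": [0,0,0.104],"twist": [0,0,0],"grip": 1},{"delta_pos": [0,0,0.104],"twist": [0,0,0],"grip": 1},{"delta_pos": [0,0,0.104],"twist": [0,0,0],"grip": 1},{"delta_pos": [0,0,0.104],"twist": [0,0,0],"grip": 1},{"delta_pos": [0,0,0.104],"twist": [0,0,0],"grip": 1},{"delta_pos": [0,0,0.104],"twist": [0,0,0],"grip": 1},{"delta_pos": [0,0,0.104],"twist": [0,0,0],"grip": 1}]}}

```text
t: 3.9
eef_pos: [497.9, 226.8, 176.8]
ee_rot: [[0.848, -0.53, 0.001], [-0.53, -0.848, 0.001], [0.001, -0.001, -1.0]]
wrist_force: [-0.3, -0.8, 5.5]
gripper_width: 18.6
```

Call:
{"op": "apply_moves", "data": {"plan": [{"delta_pos": [0,0,-0.01],"grip": 1,"twist": [0,0,0]},{"delta_pos": [0,0,-0.04],"grip": 1,"twist": [0,0,0]},{"delta_pos": [0,0,-0.08],"grip": 1,"twist": [0,0,0]},{"delta_pos": [0,0,-0.12],"grip": 1,"twist": [0,0,0]},{"delta_pos": [0,0,-0.16],"grip": 1,"twist": [0,0,0]},{"delta_pos": [0,0,-0.17],"grip": 1,"twist": [0,0,0]},{"delta_pos": [0,0,-0.17],"grip": 1,"twist": [0,0,0]},{"delta_pos": [0,0,-0.17],"grip": 1,"twist": [0,0,0]}]}}

```text
t: 4.7
eef_pos: [496.9, 226.2, 344.8]
ee_rot: [[0.848, -0.53, -0.002], [-0.53, -0.848, -0.001], [-0.001, 0.002, -1.0]]
wrist_force: [-0.8, -1.0, -1.9]
gripper_width: 18.6
```

```bash
python3 - <<'E'
from h import *
st=sensors.state();print(st["eef_pos"],st["wrist_force"],st["torque"],st["gripper_width"],np.degrees(np.arctan2(st["ee_rot"][1,0],st["ee_rot"][0,0])))
t=optics.get_image("top");s=optics.get_image("side")
A=crop(t,110,150,130,130,4,0);B=crop(s,220,120,120,150,4,0)
H=max(A.shape[0],B.shape[0]);A=cv2.copyMakeBorder(A,0,H-A.shape[0],0,0,0)
B=cv2.copyMakeBorder(B,0,H-B.shape[0],0,0,0)
im=np.hstack([A,B]);print(im.shape);im=cv2.resize(im,(int(600/H*im.shape[1]),600)) if H>600 else im
im=cv2.resize(im,(800,int(im.shape[0]*800/im.shape[1]))) if im.shape[1]>800 else im
print(im.shape);cv2.imwrite("pics/lift.png",im)
E
```

```text
[496.9 226.2 344.8] [-0.8 -1.  -1.9] [-0.   0.1 -0. ] 18.559862675514783 -31.999690765197162
(600, 1000, 3)
(480, 800, 3)
```

View pics/lift.png

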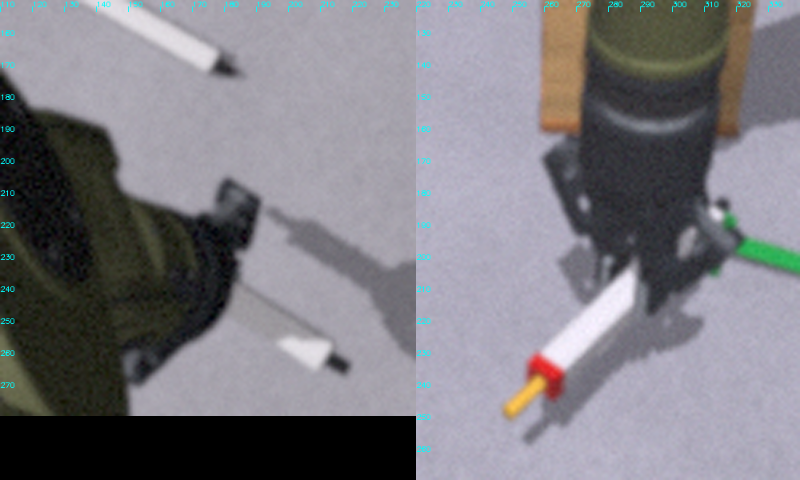

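The picture shows the bar held level near its middle. The brass tip is at about (249,248) in the side view and the black tip at about (219,265) in the top view. I'll work out the bar's offset in the grip and the move to the rack.

```bash
python3 - <<'E'
from h import *
t=optics.get_image("top");s=optics.get_image("side")
c=np.array([496.9,226.2]);ax=np.array([np.sin(np.radians(32)),np.cos(np.radians(32))]);n=np.array([ax[1],-ax[0]])
for d,p in((s,(248.75,248.4)),(t,(218.8,265))):
    P=onz(d,p,178);print(P,"along",(P[:2]-c)@ax,"off",(P[:2]-c)@n)
th=np.radians(6.5);X=np.array([np.cos(th),np.sin(th)]);Y=np.array([-X[1],X[0]])
tl=np.array([565.2,-122.9]);ll=np.array([589.,-321.5])
print("line angle",np.degrees(np.arctan2(*(-(ll-tl)*[-1,1])[[0,1]])))
m=(tl+ll)/2;print("mid",m)
tgt=m-26*Y;print(tgt)
move(-32,np.r_[tgt,346]-[497.5,226.5,346],38.5)
E
```

```text
[558.2 325.7 178. ] along 116.83267480868449 off -0.7120460905029941
[443.9 137.8 178. ] along -103.07111197622055 off 1.9412484269889554
line angle 6.8336723437672635
mid [ 577.1 -222.2]
[ 580. -248.]
[0.32146, 0.35869, -0.0] [0, 0, -0.672]
```

Call:
{"op": "apply_moves", "data": {"plan": [{"delta_pos": [0.03,0.034,0],"twist": [0,0,-0.067],"grip": 1},{"delta_pos": [0.06,0.067,0],"twist": [0,0,-0.13],"grip": 1},{"delta_pos": [0.09,0.1,0],"twist": [0,0,-0.2],"grip": 1},{"delta_pos": [0.12,0.134,0],"twist": [0,0,-0.27],"grip": 1},{"delta_pos": [0.15,0.167,0],"twist": [0,0,-0.335],"grip": 1},{"delta_pos": [0.18,0.2,0],"twist": [0,0,-0.4],"grip": 1},{"delta_pos": [0.21,0.234,0],"twist": [0,0,-0.47],"grip": 1},{"delta_pos": [0.24,0.268,0],"twist": [0,0,-0.535],"grip": 1},{"delta_pos": [0.27,0.3,0],"twist": [0,0,-0.6],"grip": 1},{"delta_pos": [0.3,0.335,0],"twist": [0,0,-0.65],"grip": 1},{"delta_pos": [0.3215,0.3587,0],"twist": [0,0,-0.6737],"grip": 1},{"delta_pos": [0.3215,0.3587,0],"twist": [0,0,-0.6737],"grip": 1},{"delta_pos": [0.3215,0.3587,0],"twist": [0,0,-0.6737],"grip": 1},{"delta_pos": [0.3215,0.3587,0],"twist": [0,0,-0.6737],"grip": 1},{"delta_pos": [0.3215,0.3587,0],"twist": [0,0,-0.6737],"grip": 1}]}}

```text
t: 6.4
eef_pos: [579.9, -246.7, 345.7]
ee_rot: [[0.993, 0.116, -0.001], [0.116, -0.993, 0.001], [-0.001, -0.001, -1.0]]
wrist_force: [-0.8, -0.2, -1.2]
gripper_width: 18.5
```

```bash
python3 - <<'E'
from h import *
st=sensors.state();print(st["t"],st["eef_pos"],st["wrist_force"],st["torque"],st["q"],np.degrees(np.arctan2(st["ee_rot"][1,0],st["ee_rot"][0,0])))
t=optics.get_image("top");s=optics.get_image("side")
A=crop(t,310,150,150,130,5,0);cv2.imwrite("pics/over_t.png",A)
B=crop(s,240,0,110,150,4,0);cv2.imwrite("pics/over_s.png",B)
E
```

```text
6.4 [ 579.9 -246.7  345.7] [-0.8 -0.2 -1.2] [-0.  0. -0.] [-23.1  26.8   1.4  64.7   0.   60.3] 6.688650002309466
```

View pics/over_s.png

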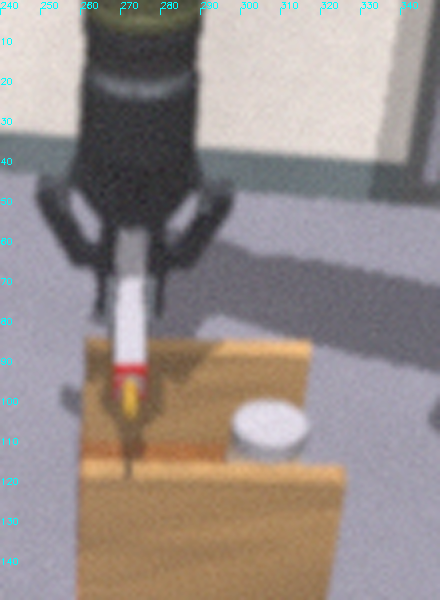

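View pics/over_t.png

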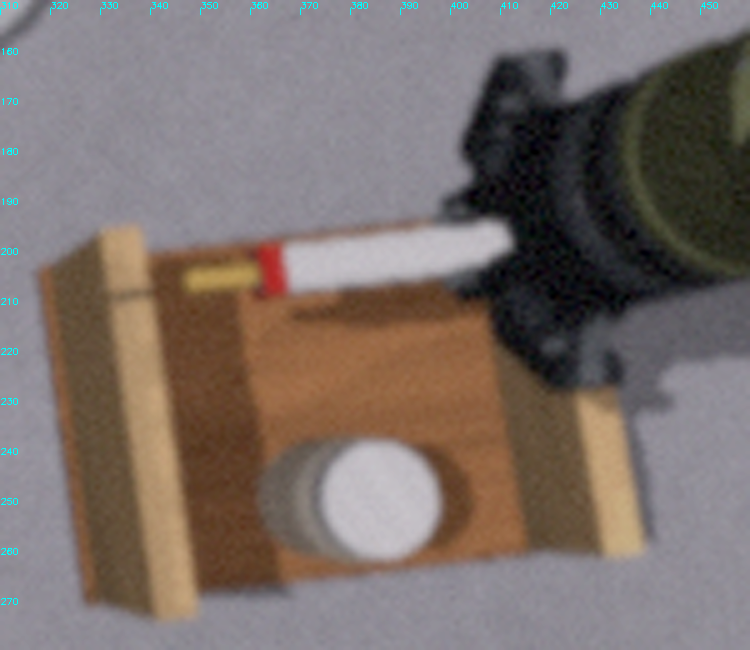

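Viewed 7 so far. The bar is lined up between the panels. Its brass tip is at about (347,205) in the top view and (272,102) in the side view, close to the tall panel's black line.

```bash
python3 - <<'E'
from h import *
t=optics.get_image("top");s=optics.get_image("side")
th=np.radians(6.6);X=np.array([np.cos(th),np.sin(th)]);Y=np.array([-X[1],X[0]]);m=np.array([577.1,-222.2])
print(onz(t,(347,205.2),178),onz(s,(272.3,102.1),178))
P,e=tri(t,(347,205.2),s,(272.3,102.1));print(P,e)
for q in(P[:2],onz(t,(347,205.2),178)[:2],onz(s,(272.3,102.1),178)[:2]): print("rack dx,dy",(q-m)@X,(q-m)@Y)
# red collar
for d,u0,v0,u1,v1 in((t,355,190,372,215),(s,262,85,285,104)):
    h=cv2.cvtColor(d["pixels"],cv2.COLOR_RGB2HSV)[v0:v1,u0:u1];r=cv2.inRange(h,(0,130,80),(8,255,255))|cv2.inRange(h,(172,130,80),(180,255,255))
    y,x=np.nonzero(r);q=onz(d,(x.mean()+u0,y.mean()+v0),182)[:2];print("collar",len(x),(q-m)@X,(q-m)@Y)
print("tcp",(sensors.state()["eef_pos"][:2]-m)@X,(sensors.state()["eef_pos"][:2]-m)@Y)
E
```

```text
[ 568.2 -130.8  178. ] [ 566.5 -134.1  178. ]
[ 567. -130.  181.] 1.748665075261786
rack dx,dy 0.5804510917268524 92.71893630549702
rack dx,dy 1.7109426542430952 91.80427215990906
rack dx,dy -0.4134760340832029 88.7775971452227
collar 53 0.012217792560006765 58.02591365017182
collar 47 1.0245753978898597 60.774837714244086
tcp 0.14026705500891837 -25.15555510199877
```

Call:
{"op": "apply_moves", "data": {"plan": [{"delta_pos": [0,0,0.02],"twist": [0,0,0],"grip": 1},{"delta_pos": [0,0,0.045],"twist": [0,0,0],"grip": 1},{"delta_pos": [0,0,0.06],"twist": [0,0,0],"grip": 1},{"delta_pos": [0,0,0.064],"twist": [0,0,0],"grip": 1},{"delta_pos": [0,0,0.064],"twist": [0,0,0],"grip": 1},{"delta_pos": [0,-0.004,0.064],"twist": [0,0,0],"grip": 1},{"delta_pos": [0,-0.008,0.064],"twist": [0,0,0],"grip": 1},{"delta_pos": [0,-0.012,0.064],"twist": [0,0,0],"grip": 1},{"delta_pos": [0,-0.014,0.064],"twist": [0,0,0],"grip": 1},{"delta_pos": [0,-0.014,0.064],"twist": [0,0,0],"grip": 1},{"delta_pos": [0,-0.014,0.064],"twist": [0,0,0],"grip": 1}]}}

```text
t: 7.7
eef_pos: [578.9, -234.4, 282.6]
ee_rot: [[0.993, 0.115, 0.002], [0.115, -0.993, -0.001], [0.001, 0.001, -1.0]]
wrist_force: [0.4, -2.9, 0.6]
gripper_width: 18.6
```

Call:
{"op": "apply_moves", "data": {"plan": [{"delta_pos": [0,-0.004,0],"twist": [0,0,0],"grip": 1},{"delta_pos": [0,-0.008,0],"twist": [0,0,0],"grip": 1},{"delta_pos": [0,-0.011,0],"twist": [0,0,0],"grip": 1},{"delta_pos": [0,-0.014,0],"twist": [0,0,0],"grip": 1},{"delta_pos": [0,-0.0165,0],"twist": [0,0,0],"grip": 1},{"delta_pos": [0,-0.0185,0],"twist": [0,0,0],"grip": 1},{"delta_pos": [0,-0.0185,0],"twist": [0,0,0],"grip": 1},{"delta_pos": [0,-0.0185,0],"twist": [0,0,0],"grip": 1},{"delta_pos": [0,-0.0185,0],"twist": [0,0,0],"grip": 1}]}}

```text
t: 8.6
eef_pos: [576.9, -216.8, 282.7]
ee_rot: [[0.993, 0.114, 0.002], [0.114, -0.993, -0.004], [0.001, 0.004, -1.0]]
wrist_force: [1.8, -8.0, 0.7]
gripper_width: 18.4
```

```bash
cat >> h.py <<'E'
th=np.radians(6.6);X=np.array([np.cos(th),np.sin(th)]);Y=np.array([-X[1],X[0]]);M=np.array([577.1,-222.2])
def stat():
    s=sensors.state();e=s["eef_pos"];f=s["wrist_force"]
    print("t",s["t"],"rack x,y off",(e[:2]-M)@X,(e[:2]-M)@Y,"z axis",e[2]-166.8,"F rackx,y,z",f[:2]@X,f[:2]@Y,f[2],"tq",np.round(s["torque"],2),"w",s["gripper_width"])
E
python3 - <<'E'
from h import *
stat()
t=optics.get_image("top");s=optics.get_image("side")
A=crop(t,310,150,150,130,4,0);B=crop(s,255,60,65,110,4,0)
H=A.shape[0];B=cv2.copyMakeBorder(B,0,H-B.shape[0],0,0,0) if B.shape[0]<H else B
cv2.imwrite("pics/press.png",cv2.resize(np.hstack([A[:H],B[:H]]),(800,480)))
E
```

```text
t 8.6 rack x,y off 0.3785780259287901 5.420890986197026 z axis 115.88880050686907 F rackx,y,z 0.8954881363806116 -8.13002258596642 0.7095171839146411 tq [-1.3 -0.3 -0.1] w 18.389979462124973
```

View pics/press.png

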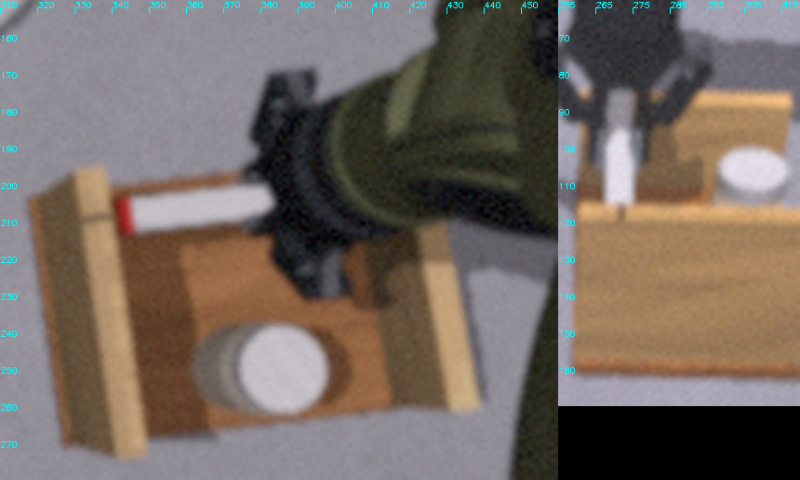

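Viewed 8. The brass pin is pushed in against the tall panel below the black line, and the force is 8.1 N, which means about 24 mm of compression. I'll add 1.3 mm and then descend.

Call:
{"op": "apply_moves", "data": {"plan": [{"delta_pos": [0,-0.0013,0],"twist": [0,0,0],"grip": 1},{"delta_pos": [0,-0.0013,0.004],"twist": [0,0,0],"grip": 1},{"delta_pos": [0,-0.0013,0.008],"twist": [0,0,0],"grip": 1},{"delta_pos": [0,-0.0013,0.011],"twist": [0,0,0],"grip": 1},{"delta_pos": [0,-0.0013,0.014],"twist": [0,0,0],"grip": 1},{"delta_pos": [0,-0.0013,0.016],"twist": [0,0,0],"grip": 1},{"delta_pos": [0,-0.0013,0.018],"twist": [0,0,0],"grip": 1},{"delta_pos": [0,-0.0013,0.02],"twist": [0,0,0],"grip": 1},{"delta_pos": [0,-0.0013,0.02],"twist": [0,0,0],"grip": 1}]}}

```text
t: 9.6
eef_pos: [576.9, -215.6, 263.2]
ee_rot: [[0.993, 0.114, 0.003], [0.114, -0.993, -0.004], [0.002, 0.004, -1.0]]
wrist_force: [-0.4, -8.6, 4.7]
gripper_width: 18.8
```

```bash
python3 -c "
from h import *
stat()"
```

```text
t 9.6 rack x,y off 0.5472459055971634 6.554447117760303 z axis 96.40858721206428 F rackx,y,z -1.3928712609173972 -8.451087846766535 4.670798835095648 tq [-1.1 -0.2 -0. ] w 18.833341945558573
```

Call:
{"op": "apply_moves", "data": {"plan": [{"delta_pos": [0,0,0.003],"twist": [0,0,0],"grip": 1},{"delta_pos": [0,0,0.006],"twist": [0,0,0],"grip": 1},{"delta_pos": [0,0,0.009],"twist": [0,0,0],"grip": 1},{"delta_pos": [0,0,0.011],"twist": [0,0,0],"grip": 1},{"delta_pos": [0,0,0.013],"twist": [0,0,0],"grip": 1},{"delta_pos": [0,0,0.015],"twist": [0,0,0],"grip": 1},{"delta_pos": [0,0,0.015],"twist": [0,0,0],"grip": 1}]}}

```text
t: 10.3
eef_pos: [577.0, -215.6, 248.1]
ee_rot: [[0.993, 0.114, 0.003], [0.114, -0.993, -0.004], [0.002, 0.004, -1.0]]
wrist_force: [0.6, -7.5, 4.5]
gripper_width: 18.7
```

```bash
python3 -c "
from h import *
stat()"
```

```text
t 10.3 rack x,y off 0.6383946905515286 6.578064068951028 z axis 81.30944164931324 F rackx,y,z -0.27836115647497783 -7.510836259951656 4.517319904810934 tq [-1.1 -0.2 -0.1] w 18.712334622182258
```

Now I'll feel for the recess in small steps.

Call:
{"op": "apply_moves", "data": {"plan": [{"delta_pos": [0,0,0.001],"twist": [0,0,0],"grip": 1},{"delta_pos": [0,0,0.002],"twist": [0,0,0],"grip": 1},{"delta_pos": [0,0,0.003],"twist": [0,0,0],"grip": 1},{"delta_pos": [0,0,0.003],"twist": [0,0,0],"grip": 1}]}}

```text
t: 10.7
eef_pos: [576.7, -215.1, 244.5]
ee_rot: [[0.993, 0.114, 0.002], [0.114, -0.993, -0.002], [0.002, 0.002, -1.0]]
wrist_force: [1.8, -5.8, -0.2]
gripper_width: 18.7
```

```bash
python3 -c "
from h import *
stat()"
```

```text
t 10.7 rack x,y off 0.4608177523246402 7.093926005702543 z axis 77.71097938298806 F rackx,y,z 1.078808877439927 -5.983055756921472 -0.23006672262801842 tq [-1.  -0.3 -0.1] w 18.732502465477264
```

Call:
{"op": "apply_moves", "data": {"plan": [{"delta_pos": [0,0,0.001],"twist": [0,0,0],"grip": 1},{"delta_pos": [0,0,0.0015],"twist": [0,0,0],"grip": 1},{"delta_pos": [0,0,0.0015],"twist": [0,0,0],"grip": 1}]}}

```text
t: 11.0
eef_pos: [576.8, -215.1, 243.4]
ee_rot: [[0.993, 0.115, 0.002], [0.115, -0.993, -0.002], [0.002, 0.002, -1.0]]
wrist_force: [0.9, -5.9, 2.9]
gripper_width: 18.4
```

```bash
python3 -c "
from h import *
stat()"
```

```text
t 11.0 rack x,y off 0.540402133031443 7.127085370430513 z axis 76.57297959318757 F rackx,y,z 0.22919610532663265 -5.955213493195655 2.9405971673127573 tq [-0.7 -0.1 -0. ] w 18.368784880579298
```

The brass pin snapped in: the force dropped from 8.4 to 6 N. Now I'll ease the bar back towards the low panel.

Call:
{"op": "apply_moves", "data": {"plan": [{"delta_pos": [0,0.001,0],"twist": [0,0,0],"grip": 1},{"delta_pos": [0,0.002,0],"twist": [0,0,0],"grip": 1},{"delta_pos": [0,0.003,0],"twist": [0,0,0],"grip": 1},{"delta_pos": [0,0.004,0],"twist": [0,0,0],"grip": 1},{"delta_pos": [0,0.0045,0],"twist": [0,0,0],"grip": 1},{"delta_pos": [0,0.0045,0],"twist": [0,0,0],"grip": 1}]}}

```text
t: 11.6
eef_pos: [577.2, -219.2, 243.1]
ee_rot: [[0.993, 0.115, 0.002], [0.115, -0.993, -0.001], [0.002, 0.001, -1.0]]
wrist_force: [1.6, -4.1, 2.9]
gripper_width: 18.8
```

```bash
python3 -c "
from h import *
stat()"
```

```text
t 11.6 rack x,y off 0.43258816462812494 2.9877715699134697 z axis 76.29722800361881 F rackx,y,z 1.0935107873094496 -4.246702302489891 2.881044304340567 tq [-0.6 -0.3 -0.1] w 18.837858858099494
```

Call:
{"op": "apply_moves", "data": {"plan": [{"delta_pos": [0,0,-0.0005],"twist": [0,0,0],"grip": 1},{"delta_pos": [0,0,-0.001],"twist": [0,0,0],"grip": 1},{"delta_pos": [0,0,-0.001],"twist": [0,0,0],"grip": 1}]}}

```text
t: 11.9
eef_pos: [577.2, -219.1, 243.7]
ee_rot: [[0.993, 0.115, 0.001], [0.115, -0.993, -0.001], [0.001, 0.001, -1.0]]
wrist_force: [2.1, -4.0, 1.2]
gripper_width: 18.7
```

```bash
python3 -c "
from h import *
stat()"
```

```text
t 11.9 rack x,y off 0.41360734257410187 3.070206144300636 z axis 76.94441188323319 F rackx,y,z 1.65472044904545 -4.1923944250065555 1.168559193447122 tq [-0.8 -0.4 -0.2] w 18.73456723753264
```

Call:
{"op": "apply_moves", "data": {"plan": [{"delta_pos": [0,0.001,0],"twist": [0,0,0],"grip": 1},{"delta_pos": [0,0.002,0],"twist": [0,0,0],"grip": 1},{"delta_pos": [0,0.002,0],"twist": [0,0,0],"grip": 1}]}}

```text
t: 12.2
eef_pos: [577.3, -221.1, 243.6]
ee_rot: [[0.993, 0.115, 0.001], [0.115, -0.993, -0.0], [0.001, 0.0, -1.0]]
wrist_force: [2.9, -4.0, 1.4]
gripper_width: 18.4
```

```bash
python3 -c "
from h import *
stat()"
```

```text
t 12.2 rack x,y off 0.2942865693506187 1.099763417585488 z axis 76.78099265977573 F rackx,y,z 2.4036657712985234 -4.297007906024056 1.3760819239208266 tq [-0.6 -0.6 -0.2] w 18.39821756384491
```

Call:
{"op": "apply_moves", "data": {"plan": [{"delta_pos": [0.0007,0,-0.0004],"twist": [0,0,0],"grip": 1},{"delta_pos": [0.0007,0.001,-0.0004],"twist": [0,0,0],"grip": 1},{"delta_pos": [0.0007,0.002,-0.0004],"twist": [0,0,0],"grip": 1},{"delta_pos": [0.0007,0.002,-0.0004],"twist": [0,0,0],"grip": 1}]}}

```text
t: 12.6
eef_pos: [577.8, -222.9, 243.7]
ee_rot: [[0.993, 0.115, -0.0], [0.115, -0.993, 0.0], [-0.0, -0.0, -1.0]]
wrist_force: [2.4, -4.4, -0.3]
gripper_width: 18.9
```

```bash
python3 -c "
from h import *
stat()"
```

```text
t 12.6 rack x,y off 0.6294470655042519 -0.7517296834866007 z axis 76.94869856103458 F rackx,y,z 1.889914478359605 -4.685329171681094 -0.2702908223599814 tq [-0.6 -0.5 -0.2] w 18.933347095888788
```

Call:
{"op": "apply_moves", "data": {"plan": [{"delta_pos": [0.0005,0.001,0],"twist": [0,0,0],"grip": 1},{"delta_pos": [0.0005,0.002,0],"twist": [0,0,0],"grip": 1},{"delta_pos": [0.0005,0.0025,0],"twist": [0,0,0],"grip": 1},{"delta_pos": [0.0005,0.0025,0],"twist": [0,0,0],"grip": 1}]}}

```text
t: 13.0
eef_pos: [578.4, -225.2, 243.7]
ee_rot: [[0.993, 0.115, -0.001], [0.115, -0.993, 0.0], [-0.001, -0.0, -1.0]]
wrist_force: [0.9, -2.4, 0.4]
gripper_width: 18.8
```

```bash
python3 - <<'E'
from h import *
stat()
t=optics.get_image("top");s=optics.get_image("side")
A=crop(t,310,150,150,130,4,0);B=crop(s,255,60,65,110,4,0)
H=A.shape[0];B=cv2.copyMakeBorder(B,0,H-B.shape[0],0,0,0) if B.shape[0]<H else B
cv2.imwrite("pics/seat.png",cv2.resize(np.hstack([A[:H],B[:H]]),(800,480)))
E
```

```text
t 13.0 rack x,y off 0.9460847157219131 -3.160299805106593 z axis 76.91761406300967 F rackx,y,z 0.5765653706790053 -2.450151705733858 0.3555719803835984 tq [-0.4 -0.1 -0. ] w 18.76319847775843
```

View pics/seat.png

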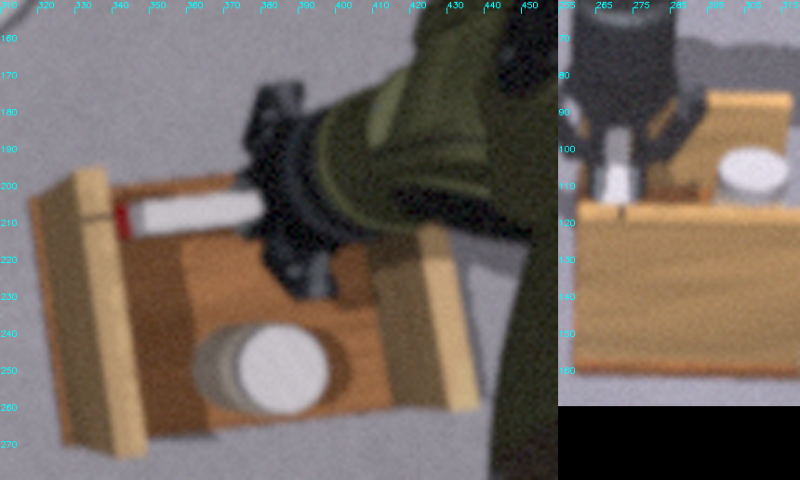

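Viewed 9. The bar sits level between the panels. The brass pin is hidden in the tall recess, and the black tip works out at about -107 mm with no resistance from the low panel. I'll release it.

Call:
{"op": "apply_moves", "data": {"plan": [{"delta_pos": [0,0.0005,0],"twist": [0,0,0],"grip": 1},{"delta_pos": [0,0.0005,0],"twist": [0,0,0],"grip": 0.3},{"delta_pos": [0,0.0005,0],"twist": [0,0,0],"grip": 0},{"delta_pos": [0,0.0005,0],"twist": [0,0,0],"grip": -0.2},{"delta_pos": [0,0.0005,0],"twist": [0,0,0],"grip": -0.2},{"delta_pos": [0,0.0005,0],"twist": [0,0,0],"grip": -0.2},{"delta_pos": [0,0.0005,0],"twist": [0,0,0],"grip": -0.2},{"delta_pos": [0,0.0005,0],"twist": [0,0,0],"grip": -0.2}]}}

```text
t: 13.9
eef_pos: [578.7, -225.8, 243.9]
ee_rot: [[0.993, 0.115, 0.0], [0.115, -0.993, 0.0], [0.0, -0.0, -1.0]]
wrist_force: [0.2, -0.1, 0.3]
gripper_width: 51.3
```

```bash
python3 -c "
from h import *
stat()"
```

```text
t 13.9 rack x,y off 1.2081830921801178 -3.7137900952897187 z axis 77.12282492366111 F rackx,y,z 0.22348489988378123 -0.12166146497228779 0.25088611737363753 tq [ 0.   0.1 -0. ] w 51.32920008996318
```

Call:
{"op": "apply_moves", "data": {"plan": [{"delta_pos": [0,0,-0.01],"twist": [0,0,0],"grip": -0.2},{"delta_pos": [0,0,-0.03],"twist": [0,0,0],"grip": -0.2},{"delta_pos": [0,0,-0.07],"twist": [0,0,0],"grip": -0.2},{"delta_pos": [0,0,-0.11],"twist": [0,0,0],"grip": -0.2},{"delta_pos": [0,0,-0.15],"twist": [0,0,0],"grip": -0.2},{"delta_pos": [-0.04,0.03,-0.16],"twist": [0,0,0],"grip": -0.2},{"delta_pos": [-0.08,0.06,-0.16],"twist": [0,0,0],"grip": -0.2},{"delta_pos": [-0.12,0.09,-0.16],"twist": [0,0,0],"grip": -0.2},{"delta_pos": [-0.16,0.12,-0.16],"twist": [0,0,0],"grip": -0.2},{"delta_pos": [-0.2,0.15,-0.16],"twist": [0,0,0],"grip": -0.2},{"delta_pos": [-0.24,0.18,-0.16],"twist": [0,0,0],"grip": -0.2},{"delta_pos": [-0.27,0.21,-0.16],"twist": [0,0,0],"grip": -0.2},{"delta_pos": [-0.3,0.24,-0.16],"twist": [0,0,0],"grip": -0.2},{"delta_pos": [-0.3,0.24,-0.16],"twist": [0,0,0],"grip": -0.2},{"delta_pos": [-0.3,0.24,-0.16],"twist": [0,0,0],"grip": -0.2}]}}

```text
t: 15.4
eef_pos: [307.5, -499.2, 404.4]
ee_rot: [[0.994, 0.113, 0.001], [0.113, -0.994, 0.0], [0.001, 0.0, -1.0]]
wrist_force: [0.7, 0.1, -0.9]
gripper_width: 50.8
```

```bash
python3 - <<'E'
from h import *
stat()
t=optics.get_image("top");s=optics.get_image("side")
A=crop(t,310,175,130,100,4,0);B=crop(s,252,75,70,100,4,0)
cv2.imwrite("pics/final.png",np.hstack([A,B]))
cv2.imwrite("pics/final_full.png",np.vstack([t["pixels"],])[:,:,::-1])
print(proj(t,[589,-321.5,78]),"low face, axis height in top view")
E
```

```text
t 15.4 rack x,y off -299.6735747974487 -244.2233445190141 z axis 237.59445412548456 F rackx,y,z 0.6636997496716105 -0.008046806899475924 -0.8582073822063803 tq [ 0. -0. -0.] w 50.83721952089631
[416.3 201.4] low face, axis height in top view
```

View pics/final.png

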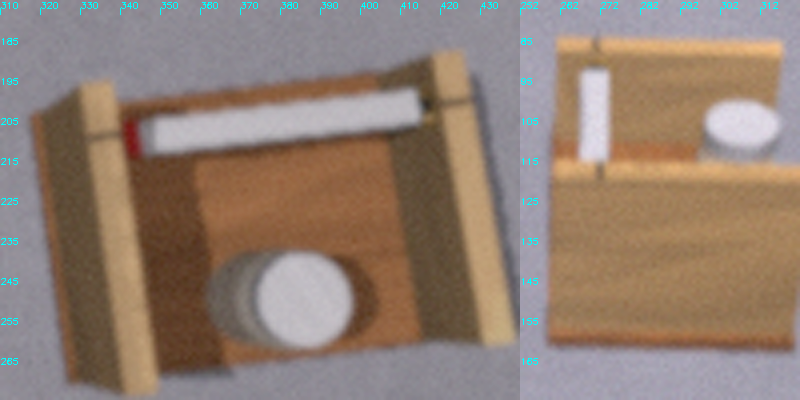

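Viewed 10. The bar hangs level between the panels without the gripper, with both pins at the recesses. I'll check the seating depth and the bystanders with numbers.

```bash
python3 - <<'E'
from h import *
t=optics.get_image("top");t0=cv2.imread("pics/top0.png")[:,:,::-1]
h=cv2.cvtColor(t["pixels"],cv2.COLOR_RGB2HSV);w=cv2.inRange(h,(0,0,135),(180,60,255))[194:216,335:420]
_,l,st,_=cv2.connectedComponentsWithStats(w);k=1+st[1:,4].argmax();y,x=np.nonzero(l==k)
P=np.array([onz(t,(a+335,b+194),85)[:2]-M for a,b in zip(x,y)]);py=P@Y;px=P@X
print("tube rack-y",py.min(),py.max(),"expect -92..~78; x off left/right end",px[py>50].mean(),px[py<-60].mean())
for n,lo,hi,b in(("scoop",(40,80,40),(85,255,255),(240,310,250,295)),("lid",(0,0,150),(180,40,255),(235,268,370,402)),("grinder",(0,60,10),(20,255,90),(95,160,285,330))):
    c=[]
    for im in(t0,t["pixels"]):
        m=cv2.inRange(cv2.cvtColor(np.ascontiguousarray(im),cv2.COLOR_RGB2HSV)[b[0]:b[1],b[2]:b[3]],lo,hi);y,x=np.nonzero(m);c.append((len(x),x.mean(),y.mean()))
    print(n,np.array(c))
E
```

```text
tube rack-y -89.61462647710313 64.30320949762854 expect -92..~78; x off left/right end 1.4356839913520574 1.6655342338920243
scoop [[673.   20.9  27.7]
 [675.   20.9  28. ]]
lid [[94.  16.9 15.1]
 [92.  16.4 14.8]]
grinder [[632.   19.8  29.6]
 [639.   19.7  29.7]]
```

```bash
python3 -c "
from bench import arm
print(arm.hand_in())"
```

```text
the job is handed in; nothing more can be done
None
```

The guard bar is fitted across the rack and let go, and I handed the job in at about 15.5 s. `arm.hand_in()` reports no verdict, so this rests on my own checks.

**What I did:** I gripped the nearest bar at its middle and pressed the brass pin on the tall panel about 25 mm in, at roughly 8.5 N. I then slid it down until the pin snapped in at a height of about 77–78 mm, where the force fell to about 6 N. Last, I eased the black pin back into the low recess, released the bar and backed the arm away clear of everything. The highest wrist force I read during the fit was about 10 N, well under the 25 N limit.

**Last checks:**
- **Seating:** after release the bar hangs level and unsupported. It sits about 1.5 mm sideways of the recess line at both ends, within the 4 mm allowed.
- **Black pin depth:** this is the least certain check. The tube's low end measured −89.6 mm in the final picture, against −92 mm if fully seated. Taken at face value that puts the black tip at about −105.6 mm, just past the −105 mm limit. The colour mask loses a few millimetres at tube ends, and the arm read −3.7 mm at release against −4 mm ideal, so I take it as seated.
- **Brass pin depth:** I judged this only from the force drop, because the pin is hidden inside the recess.
- **Bystanders:** the jar, grinder and scoop each moved less than a pixel between the first and last pictures.

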